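Reset the stop collar against the spring sleeve

TASK

On the shaft rig, loosen the red wing screw of the steel stop collar, slide the collar along the shaft until it presses the spring-loaded brass sleeve on the blue block with about 10 N, and tighten the screw firmly again while you hold it there, so that the preload stays when you let go. Never press the sleeve with more than 20 N, and leave the bottle, reel, tape and circuit board round the rig where they are.

Things in the scene. Friction and masses are not known exactly. Their poses are not given: they have to be found in the camera images.
- rig: Aluminium base plate 96 x 270 x 12 mm, fixed to the bench, with a horizontal steel shaft (16 mm diameter, axis 55 mm above the bench) along its y axis. Origin: centre of the plate's underside. +y points from the grey end block (50 x 22 mm, at y = -108 mm) along the shaft to the blue block (50 x 30 mm). Both blocks end 75 mm above the bench, bolts included.
- sleeve_zone (a point): Point on the shaft axis, rig y = 49 mm, about which the free end of the brass sleeve (33 mm flange, facing rig -y) lies: 15 mm either way along the shaft, not reported, to be found by touch. The sleeve sits on the shaft, stands out of the blue block (block centre 31 mm behind the sleeve's end) and springs back along +y by up to 12 mm, 2 N per mm.
- screw_grip (a point): Centre of the red wing of the set screw: an upright bar 34 mm long (x), 10 mm thick (y), 28 mm high (z). This point is 102.5 mm above the bench, 28 mm above the collar's top; the bar's underside is 14 mm above the collar. The screw axis is vertical through this point and the middle of the collar, with which it moves.
- screw (a joint): Turn of the wing screw in rad, growing counter-clockwise seen from above (loosening), from 0 to 2.2 (stops). Starts tight at 0 to 0.25. Above 0.8 the collar is free; below 0.7 the tip clamps the shaft, ever harder; below 0.4 it is firmly tight and holds the collar against the sleeve's spring. Turning takes 0.05 to 0.45 N m; it stays where it is left.
- collar (a joint): Position in m of the steel stop collar (39 mm diameter, 22 mm wide along the shaft, top 75 mm above the bench), growing towards the brass sleeve (rig +y). Its centre lies at rig y = value - 45 mm; starts at -0.02 to 0.015. It cannot turn round the shaft. With the screw loose it slides with about 2 N of drag.
- flux_bottle: Small white bottle with a red cap, 34 mm diameter, 85 mm high, standing beside the rig; origin at the centre of its underside. Leave alone.
- solder_reel: Small reel with black flanges, 53 mm diameter, 35 mm high; origin at the centre of its underside. Leave alone.
- board_module: Green circuit board 45 x 71 x 11 mm lying flat; origin at the centre of its underside. Leave alone.
- tape_roll: Roll of black tape, 67 mm diameter, 19 mm high, lying flat; origin at the centre of its underside. Leave alone.

How it is judged (in metres and radians):
On the way, in this order (a step that is already met when the one before it is completed fails the run):
1. the wing screw is loosened until the collar is free (above 0.8 rad) (value of joint screw above 0.8 rad), for 0.2 s.
2. with the screw loose, the collar is pressed on the sleeve with more than 5 N (contact force between collar_c0 and sleeve_c1 above 5 N and value of joint screw above 0.6 rad), for 0.2 s.
At the end, for the whole second after the job is handed in: The wing screw is firmly tight (below 0.4 rad) and still, and the clamped collar rests pressing the brass sleeve with 5 to 16 N by itself (value of joint screw below 0.4 rad and contact force between collar_c0 and sleeve_c1 between 5 and 16 N and velocity of joint collar between -0.002 and 0.002 m/s and velocity of joint screw between -0.05 and 0.05 rad/s); the robot touches nothing.
It fails at once if the collar pressed the sleeve with more than 20 N (contact force between collar_c0 and sleeve_c1 above 20 N).
It fails at once if the flux bottle was moved by more than 20 mm or tipped (distance of flux_bottle from where it was at the start of the episode above 0.02 m or angle between flux_bottle's own z axis and vertical above 0.3 rad).
It fails at once if the solder reel was moved by more than 20 mm or tipped (distance of solder_reel from where it was at the start of the episode above 0.02 m or angle between solder_reel's own z axis and vertical above 0.3 rad).
It fails at once if the board module was moved by more than 20 mm or tipped (distance of board_module from where it was at the start of the episode above 0.02 m or angle between board_module's own z axis and vertical above 0.3 rad).
It fails at once if the tape roll was moved by more than 20 mm or tipped (distance of tape_roll from where it was at the start of the episode above 0.02 m or angle between tape_roll's own z axis and vertical above 0.3 rad).
It also fails if it takes over 48 s, if anything falls off the work surface, if the arm or the gripper's body presses on something with over 40 N, if the wrist force passes 120 N, or if a joint passes its speed limit or range.

ROBOT

A 6-joint arm with a two-finger parallel gripper is mounted at the origin on a cart in front of the work surface, level with it; the furniture and walls round the work are solid. World frame = base frame: x ahead of the robot, y to its left, z up, the work surface at z = 0. Lengths are in m, angles in degrees, forces in N, time in s.
With the tool pointing down it reaches from about 0.375 to 0.925 m from the base axis. Payload 5.7 kg.
Tool frame: the origin (TCP) lies between the finger pads; the fingertips stand 11 mm ahead of it and the grasp point (between the pads) lies 8 mm behind it; z points along the fingers, y is the line along which they close (so a half turn about z gives the same grasp; the last joint's range is limited). The gripper opens to 88 mm and grips with 3 to 60 N. Pads are 20 mm wide; open, the fingers measure 115 mm over their backs; the gripper's body (75 mm by 178 mm) begins 61 mm behind the grasp point.
Start: joints at [-82.97, 20.558, 86.54, -0, 72.909, -6.595], TCP at [0.141, -0.583, 0.234] pointing down, gripper open.
Joint ranges: [-170.27, 170.27], [-57.76, 135], [12.27, 136.19], [-55.21, 235.2], [11.17, 155.16], [-170.74, 170.74]. Speed limits (degrees/s): [136.94, 136.94, 180, 180, 180, 180].

INTERFACE

Orientations are given as [roll, pitch, yaw] about the fixed x, y, z axes, in that order (R = Rz(yaw) Ry(pitch) Rx(roll)).
In Python, from cell import observe, get_image, sign_off, masks_of gives the robot as it stands. The module is installed in compiled form; this text tells all that it offers.
- The arm moves only by the tool send_rows, never from a script. Its argument "commands" is a list of rows, each a list of 7 numbers: the turn, a rotation vector about the tool's x, y, z in units of 6 degrees (1.0 is 6 degrees), then the shift along the tool's x, y, z in units of 30 mm (1.0 is 30 mm), then the finger opening in mm, from 0 to 87.8. A call has 1 to 5 rows; each row is the pose to reach, as a shift and turn from the pose commanded when the call began, along the tool's axes at that moment; what a row does not reach only later rows make up. A row lasts 1/12 s, in which the tool goes at most 41.7 mm and 7.16 degrees, less where a joint would pass 70% of its speed; a pose out of reach is approached as far as the arm can. A call with a gripper value outside its range is refused whole. The fingers move at their own pace and stop on an object; "grip_force" is the grip in N (left out, the last holds). Time passes only in rows, so rows that repeat a pose let the fingers close. It gives the time, the measured TCP pose, the force, the opening and the grip force at its end, in the units of the state.
- observe(): the state, without advancing time (a new reading comes with each control period).
- get_image(name): name is "side" or "top" or "wrist"; returns a dict with "image" (480x640x3 uint8, red, green, blue), "range_z" (480x640 float32, m along the optical axis (not along the pixel's ray), 0 where there is no reading), "fovy" (degrees; the focal length in pixels is half the picture's height over the tangent of half this angle, whatever the lens; pixels are square), "cx", "cy" (the principal point, pixels), "camera_from_world" (4x4, takes a point from world to camera coordinates); the wrist camera has in their place "tool_from_camera" (4x4, takes a point from camera to tool coordinates, whose origin is the TCP and whose axes are the flange's). Camera axes: x right, y down, z forward; pixel columns grow to the right and rows downward; lengths in m; the calibration is good to about 2 mm. A picture is of the moment at which its call begins: read the wrist's pose just before it.
- sign_off(): hands the job in; it is judged then, once.
Trained networks look in a picture, given as the dict that the camera call returned (one of the last four; its "shot" number tells which), for a name from the list of things; names that differ only in an ending like _2 or _b are one class to them, and where a whole thing is asked for, a point or a joint stands for the part that bears it (a point fixed in the world has none). Each returns a list of dicts, best first, with "score" (0 to 1); they miss things now and then, are a little off and sometimes report something else, mostly with a low value. They report only what shows in the picture. A call takes as long as a camera call.
- masks_of(picture, target): "mask" (480x640 bool, what is visible of it) and "bbox" ([left, top, width, height] in pixels, round what is visible of it).
The state is a dict: "time_s": time; "joint_positions": joint angles; "qvel": joint speeds; "joint_efforts": joint torques, N m; "position": TCP position; "ee_rot": TCP orientation; "contact_force": force on the tool from outside, world axes, zero at the start; "torque": the same for the moment, N m; "finger_gap": finger opening in m; "gripper_force": force on a finger pad.
Only numpy, scipy, OpenCV 4.12 (cv2) and the standard library are available. Lean on these libraries where they do the work, as an engineer would, in place of code of your own. Each camera call takes 0.05 s, during which the arm holds its last target. There are 200 camera calls.

## Working session

There is one attempt and no reset: what is moved stays moved. The work goes in short steps, Python scripts to look and compute and a tool call to move; the robot and the scene stay as the last step left them, time stands still between calls to the robot, and variables do not carry over. Pictures are saved under pics/ and viewed, at most 10 in all, crops included, and the job is handed in when it is done.

Besides the shell and the picture viewer there is one more tool, called after ">>>" by a JSON object that holds its "name" and its "arguments". send_rows: Moves the arm, as the interface text tells. Its arguments: {"type":"object","properties":{"commands":{"type":"array","items":{"type":"array","items":{"type":"number"}}},"grip_force":{"type":"number"}},"required":["commands"]}

```bash
mkdir -p pics; cat > h.py <<'E'
import numpy as np, cv2
from cell import observe,get_image,sign_off,masks_of
from scipy.spatial.transform import Rotation as R
def f(p): return 240/np.tan(np.radians(p["fovy"])/2)
def cloud(p,mask,st=None):
    z=p["range_z"]; m=mask&(z>0); v,u=np.nonzero(m); z=z[m]; F=f(p)
    c=np.stack([(u-p["cx"])*z/F,(v-p["cy"])*z/F,z],1)
    if "camera_from_world" in p:
        T=np.linalg.inv(p["camera_from_world"])
    else:
        T=np.eye(4);T[:3,:3]=R.from_euler("xyz",st["ee_rot"],degrees=True).as_matrix();T[:3,3]=st["position"];T=T@p["tool_from_camera"]
    return c@T[:3,:3].T+T[:3,3]
def save(p,n): cv2.imwrite("pics/"+n,p["image"][:,:,::-1])
E
python3 - <<'E'
from h import *
s=observe();print(s)
for n in ("top","side"):
    p=get_image(n);save(p,n+"1.png")
    for t in ("rig","screw","collar","flux_bottle","solder_reel","board_module","tape_roll"):
        for m in masks_of(p,t)[:1]:
            c=cloud(p,m["mask"]); 
            if len(c): print(n,t,round(m["score"],2),m["bbox"],np.median(c,0).round(3),np.percentile(c,2,axis=0).round(3),np.percentile(c,98,axis=0).round(3))
E
```

```text
{'time_s': 0.0, 'joint_positions': array([-8.29705010e+01,  2.05977981e+01,  8.65986710e+01, -1.68044075e-03,
        7.29079118e+01, -6.59560867e+00]), 'qvel': array([ 0.02762215, -0.0208071 ,  0.02365367, -0.04016381, -0.04464621,
       -0.04767326]), 'joint_efforts': array([ 2.55263440e-03, -5.15366220e+01, -2.70719147e+01,  6.76478189e-02,
        3.48054268e-02, -1.44910173e-04]), 'position': array([ 0.14123197, -0.58245264,  0.2328131 ]), 'ee_rot': array([-1.79896125e+02, -1.03946076e-02,  1.36255936e+01]), 'contact_force': array([-0.47670899, -0.15204076,  0.34589676]), 'torque': array([-0.0296659 ,  0.03456013, -0.01678998]), 'gripper_force': 0.0, 'finger_gap': 0.08759461668266304}
top rig 0.59 [272.8, 214.4, 155.0, 89.5] [ 0.531 -0.247  0.012] [ 0.466 -0.359  0.007] [ 0.596 -0.108  0.11 ]
top screw 0.69 [372.5, 235.8, 16.4, 19.5] [ 0.541 -0.279  0.115] [ 0.53  -0.291  0.087] [ 0.555 -0.268  0.118]
top collar 0.61 [369.0, 238.6, 17.5, 21.4] [ 0.539 -0.279  0.072] [ 0.525 -0.293  0.048] [ 0.561 -0.267  0.118]
top flux_bottle 0.64 [307.9, 315.8, 19.2, 20.8] [ 0.412 -0.174  0.0
[... 507 characters left out ...]
112]
side screw 0.81 [331.3, 266.9, 14.7, 18.9] [ 0.541 -0.286  0.105] [ 0.53  -0.294  0.083] [ 0.554 -0.273  0.118]
side collar 0.61 [325.1, 265.4, 25.8, 42.3] [ 0.539 -0.286  0.075] [ 0.525 -0.295  0.002] [ 0.577 -0.191  0.118]
side flux_bottle 0.96 [245.2, 260.6, 17.6, 43.4] [ 0.409 -0.185  0.044] [ 0.395 -0.19   0.002] [ 0.426 -0.169  0.08 ]
side solder_reel 0.63 [350.1, 260.0, 27.4, 26.7] [ 0.631 -0.199  0.034] [ 0.613 -0.213  0.002] [ 0.657 -0.168  0.038]
side board_module 0.87 [265.9, 323.0, 47.2, 33.4] [ 0.439 -0.303  0.007] [ 0.409 -0.336  0.003] [ 0.469 -0.267  0.012]
side tape_roll 0.84 [373.3, 286.5, 34.9, 27.9] [ 0.65  -0.284  0.019] [ 0.62  -0.31   0.001] [ 0.684 -0.247  0.022]
```

```bash
python3 - <<'E'
from h import *
p=get_image("top")
a=p["image"][160:350,240:450,::-1];cv2.imwrite("pics/crop1.png",cv2.resize(a,None,fx=3.1,fy=3.1,interpolation=cv2.INTER_CUBIC))
m=masks_of(p,"rig")[0]["mask"];c=cloud(p,m)
q=c[(c[:,2]<.02)&(c[:,2]>.007)];r=cv2.minAreaRect((q[:,:2]*1000).astype(np.float32));print("plate",r)
c=cloud(p,p["range_z"]>0)
b=c[(abs(c[:,2]-.072)<.008)&(abs(c[:,0]-.535)<.08)&(c[:,1]<-.05)&(c[:,1]>-.42)]
im=p["image"].reshape(-1,3)
for col in ("blue",):
    I=p["image"].astype(int);mk=(I[...,2]>I[...,0]+40)&(I[...,2]>I[...,1]+15);c2=cloud(p,mk);c2=c2[(c2[:,2]>.06)&(abs(c2[:,0]-.535)<.1)];print(col,len(c2),np.median(c2,0) if len(c2) else 0)
print(np.histogram(b[:,1],bins=20),b.mean(0))
for y in np.arange(-.4,-.08,.02):
    s=b[abs(b[:,1]-y)<.01]
    if len(s): print(round(y,2),len(s),s.mean(0).round(3))
E
```

```text
plate ((532.095947265625, -234.2861785888672), (96.03730010986328, 269.6907958984375), 14.505496978759766)
blue 478 [ 0.51210242 -0.16175305  0.06876503]
(array([ 98, 205,  74,   0,   3,  55,  66,  13,   1,   4,   4,   3,   3,
        54, 134, 207, 181,  21,   1,   2]), array([-0.3551283 , -0.34284636, -0.33056442, -0.31828247, -0.30600053,
       -0.29371858, -0.28143664, -0.2691547 , -0.25687275, -0.24459081,
       -0.23230887, -0.22002692, -0.20774498, -0.19546303, -0.18318109,
       -0.17089915, -0.1586172 , -0.14633526, -0.13405332, -0.12177137,
       -0.10948943])) [ 0.53209623 -0.2374551   0.0686076 ]
-0.36 17 [ 0.544 -0.352  0.067]
-0.34 288 [ 0.557 -0.339  0.07 ]
-0.32 72 [ 0.566 -0.327  0.067]
-0.3 21 [ 0.537 -0.292  0.069]
-0.28 96 [ 0.54  -0.28   0.069]
-0.26 20 [ 0.549 -0.267  0.068]
-0.24 5 [ 0.532 -0.239  0.065]
-0.22 7 [ 0.529 -0.221  0.065]
-0.2 15 [ 0.516 -0.194  0.067]
-0.18 203 [ 0.513 -0.178  0.068]
-0.16 321 [ 0.513 -0.16   0.069]
-0.14 61 [ 0.522 -0.147  0.068]
-0.12 2 [ 0.502 -0.119  0.066]
-0.1 1 [ 0.503 -0.109  0.064]
```

View pics/crop1.png

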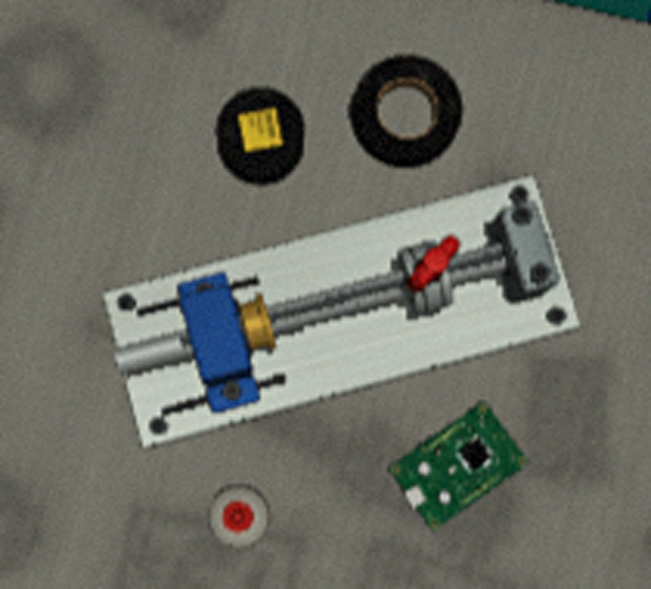

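The rig +y axis points along world (-0.25, 0.97). The blue block is on the left of the crop at (215,340), and the brass sleeve's end is at about (270,322). The red wing runs from (412,285) to (455,240), so its long axis is near yaw -45°. I'll move above it for a wrist view.

>>> {"name": "send_rows", "arguments": {"commands": [[0,0,1.1,1.25,-0.55,0,60],[0,0,2.2,2.5,-1.1,0,60],[0,0,3.3,3.75,-1.65,0,60],[0,0,4.4,5.0,-2.2,0,60],[0,0,5.5,6.2,-2.7,0,60]]}}

```text
time_s: 1.32
position: [0.3036, -0.4596, 0.2337]
ee_rot: [-180.0, -0.0, -19.6]
contact_force: [0.5, -0.4, 0.3]
finger_gap: 0.0611
gripper_force: 0.0
```

>>> {"name": "send_rows", "arguments": {"commands": [[0,0,0,0.7,-1.06,0,60],[0,0,0,1.4,-2.1,0,60],[0,0,0,2.1,-3.2,0,60],[0,0,0,2.8,-4.2,0,60],[0,0,0,3.5,-5.3,0,60]]}}

```text
time_s: 1.73
position: [0.4552, -0.3445, 0.2339]
ee_rot: [180.0, -0.0, -19.2]
contact_force: [0.4, -0.3, 0.4]
finger_gap: 0.0598
gripper_force: 0.0
```

>>> {"name": "send_rows", "arguments": {"commands": [[0,0,1.1,0.6,-1.0,0,60],[0,0,2.2,1.2,-2.0,0,60],[0,0,3.3,1.9,-3.0,0,60],[0,0,4.2,1.9,-3.0,0,60]]}}

```text
time_s: 2.07
position: [0.5422, -0.2754, 0.2338]
ee_rot: [-179.8, -0.1, -44.5]
contact_force: [-0.3, -0.4, 0.7]
finger_gap: 0.06
gripper_force: 0.0
```

```bash
cat > w.py <<'E'
from h import *
import sys
s=observe();p=get_image("wrist");save(p,sys.argv[1])
print(s["time_s"],s["position"],s["ee_rot"],s["contact_force"],s["torque"],p["tool_from_camera"].round(3).tolist())
I=p["image"].astype(int);mk=(I[...,0]>I[...,1]+60)&(I[...,0]>I[...,2]+60)
ms=masks_of(p,"screw")
if ms: print(ms[0]["score"],ms[0]["bbox"])
c=cloud(p,mk,s);c=c[(c[:,2]>.085)&(c[:,2]<.13)&(abs(c[:,0]-.53)<.06)]
t=c[c[:,2]>np.percentile(c[:,2],90)-.004]
print(len(c),len(t),t.mean(0),t[:,2].max(),cv2.minAreaRect((t[:,:2]*1000).astype(np.float32)),cv2.minAreaRect((c[:,:2]*1000).astype(np.float32)))
w=np.linalg.eigh(np.cov(t[:,:2].T))[1][:,1];print("yaw",np.degrees(np.arctan2(w[1],w[0])))
E
python3 w.py w1.png
```

```text
2.0667 [ 0.54216048 -0.27542939  0.23381804] [-1.79803164e+02 -8.50871061e-02 -4.45326159e+01] [-0.27980215 -0.40692601  0.65553428] [ 0.0984312   0.00552789 -0.02840394] [[0.0, -0.966, -0.257, 0.071], [1.0, 0.0, -0.001, -0.001], [0.001, -0.257, 0.966, -0.151], [0.0, 0.0, 0.0, 1.0]]
0.87 [318.6, 197.7, 14.8, 54.1]
720 657 [ 0.54603183 -0.28200673  0.1162776 ] 0.11907301292646888 ((545.616943359375, -281.5986328125), (11.998849868774414, 32.304378509521484), 45.70629119873047) ((545.7366333007812, -281.70611572265625), (12.000666618347168, 32.633487701416016), 45.87137985229492)
yaw 136.38341264000297
```

View pics/w1.png

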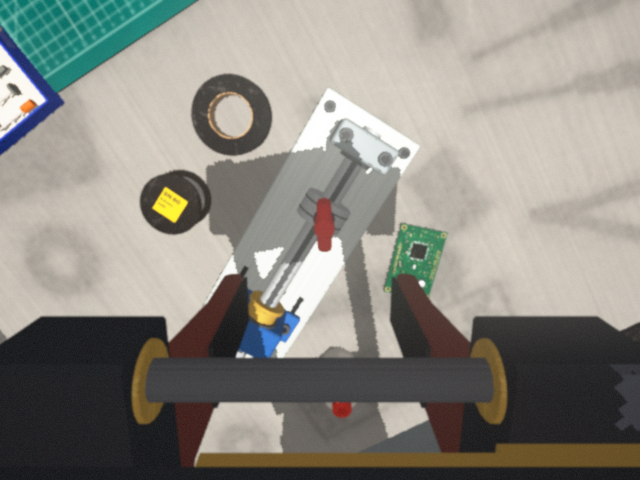

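The picture shows the red wing at (323,225), roughly parallel to the tool x axis. It lies 6 mm from the TCP, at yaw about -44°. Next I descend and grip.

>>> {"name": "send_rows", "arguments": {"commands": [[0,0,-0.1,0.2,0.07,0.9,40],[0,0,-0.1,0.2,0.07,1.9,40],[0,0,-0.1,0.2,0.07,2.9,40],[0,0,-0.1,0.2,0.07,3.8,40],[0,0,-0.1,0.2,0.07,4.6,40]]}}

```text
time_s: 2.58
position: [0.5386, -0.2856, 0.094]
ee_rot: [180.0, 0.1, -43.7]
contact_force: [0.8, 0.1, 0.1]
finger_gap: 0.0397
gripper_force: 0.0
```

>>> {"name": "send_rows", "arguments": {"commands": [[0,0,0,0,0,0,40],[0,0,0,0,0,0,20],[0,0,0,0,0,0,12],[0,0,0,0,0,0,5],[0,0,0,0,0,0,5]], "grip_force": 50}}

```text
time_s: 3.0
position: [0.5422, -0.2851, 0.0977]
ee_rot: [-179.8, -0.2, -43.9]
contact_force: [8.9, 9.0, 0.8]
finger_gap: 0.0171
gripper_force: 7.0
```

>>> {"name": "send_rows", "arguments": {"commands": [[0,0,0,0,0,0,5],[0,0,0,0,0,0,0],[0,0,0,0,0,0,0]], "grip_force": 50}}

```text
time_s: 3.25
position: [0.5445, -0.2827, 0.0978]
ee_rot: [-179.6, -0.2, -43.9]
contact_force: [11.7, 10.9, -0.1]
finger_gap: 0.01
gripper_force: 50.0
```

```bash
python3 - <<'E'
from h import *
s=observe()
for k in ("time_s","position","ee_rot","contact_force","torque","finger_gap","gripper_force","joint_positions"): print(k,np.round(s[k],4))
E
```

```text
time_s 3.25
position [ 0.5445 -0.2827  0.0978]
ee_rot [-179.5547   -0.2489  -43.8605]
contact_force [11.6693 10.9149 -0.0668]
torque [ 2.1879 -1.9246  0.277 ]
finger_gap 0.01
gripper_force 49.9759
joint_positions [-34.1263  29.7567  92.9925   0.4735  56.931   99.476 ]
```

>>> {"name": "send_rows", "arguments": {"commands": [[0,0,0,0.07,-0.2,0,0],[0,0,-1,0.07,-0.2,0,0],[0,0,-2,0.07,-0.2,0,0],[0,0,-3,0.07,-0.2,0,0],[0,0,-4,0.07,-0.2,0,0]], "grip_force": 60}}

```text
time_s: 3.67
position: [0.5457, -0.2816, 0.0975]
ee_rot: [-180.0, -0.0, -19.5]
contact_force: [-2.6, 4.0, 6.3]
finger_gap: 0.0094
gripper_force: 60.0
```

```bash
cat > o.py <<'E'
from h import *
s=observe()
for k in ("time_s","position","ee_rot","contact_force","torque","finger_gap","gripper_force"): print(k,np.round(s[k],4),end=" ")
u=np.array([-.2504,.9681]);r=np.array(s["position"])[:2]-[.5321,-.2343]
print("\nrig y",r@u,"x",r@[.9681,.2504],"F along +y",s["contact_force"][:2]@u,"Fx",s["contact_force"][:2]@[.9681,.2504])
E
python3 o.py
```

```text
time_s 3.6667 position [ 0.5457 -0.2816  0.0975] ee_rot [-1.799706e+02 -9.400000e-03 -1.952730e+01] contact_force [-2.5753  4.0226  6.2582] torque [ 0.7391  0.409  -0.1859] finger_gap 0.0094 gripper_force 60.0214 
rig y -0.04918425473024109 x 0.0012753845408883958 F along +y 4.539156241797455 Fx -1.4858996336039456
```

>>> {"name": "send_rows", "arguments": {"commands": [[0,0,-1.15,0,0,0,0],[0,0,-2.3,0,0,0,0],[0,0,-3.4,0,0,0,0],[0,0,-4.6,0,0,0,0],[0,0,-5.8,0,0,0,0]]}}

```text
time_s: 4.08
position: [0.5462, -0.2821, 0.0974]
ee_rot: [180.0, -0.1, 15.2]
contact_force: [-1.3, 1.7, 3.7]
finger_gap: 0.0097
gripper_force: 60.0
```

>>> {"name": "send_rows", "arguments": {"commands": [[0,0,0,0,0,0,0],[0,0,0,0,0,0,0],[0,0,0,0,0,0,0]]}}

```text
time_s: 4.33
position: [0.5464, -0.2825, 0.0974]
ee_rot: [179.9, -0.1, 14.7]
contact_force: [-1.1, 2.4, 6.3]
finger_gap: 0.0097
gripper_force: 60.0
```

```bash
python3 o.py;python3 w.py w2.png|tail -1
```

```text
time_s 4.3333 position [ 0.5464 -0.2825  0.0974] ee_rot [ 1.799131e+02 -6.690000e-02  1.469740e+01] contact_force [-1.143   2.445   6.3349] torque [0.3375 0.2795 0.2337] finger_gap 0.0097 gripper_force 59.9794 
rig y -0.05020426084717333 x 0.0017476778410392448 F along +y 2.653225119747847 Fx -0.49426263058014874
yaw -164.90754732205886
```

>>> {"name": "send_rows", "arguments": {"commands": [[0,0,0,0,-0.4,0,0],[0,0,0,0,-0.8,0,0],[0,0,0,0,-1.2,0,0],[0,0,0,0,-1.6,0,0],[0,0,0,0,-2.0,0,0]]}}

```text
time_s: 4.85
position: [0.5314, -0.2248, 0.0974]
ee_rot: [179.8, -0.1, 14.8]
contact_force: [-0.5, -3.3, 6.5]
finger_gap: 0.0097
gripper_force: 60.0
```

```bash
python3 o.py
```

```text
time_s 4.85 position [ 0.5314 -0.2248  0.0974] ee_rot [ 1.797776e+02 -1.271000e-01  1.475300e+01] contact_force [-0.4618 -3.3003  6.5346] torque [-0.4794  0.1506  0.1607] finger_gap 0.0097 gripper_force 59.9803 
rig y 0.009336119912998403 x 0.0017184934338803578 F along +y -3.0794042614882846 Fx -1.2734853792651069
```

>>> {"name": "send_rows", "arguments": {"commands": [[0,0,0,0,-0.1,0,0],[0,0,0,0,-0.2,0,0],[0,0,0,0,-0.3,0,0],[0,0,0,0,-0.35,0,0],[0,0,0,0,-0.4,0,0]]}}

```text
time_s: 5.27
position: [0.5284, -0.2133, 0.0974]
ee_rot: [179.8, -0.1, 14.8]
contact_force: [-1.5, -1.9, 6.3]
finger_gap: 0.0097
gripper_force: 60.0
```

```bash
python3 o.py
```

```text
time_s 5.2667 position [ 0.5284 -0.2133  0.0974] ee_rot [ 1.797989e+02 -1.273000e-01  1.476900e+01] contact_force [-1.5408 -1.9204  6.3198] torque [-0.4287  0.19    0.1872] finger_gap 0.0097 gripper_force 59.9811 
rig y 0.021263060666470872 x 0.0017094566460799099 F along +y -1.4733320200642213 Fx -1.972503818536158
```

>>> {"name": "send_rows", "arguments": {"commands": [[0,0,0,0,-0.05,0,0],[0,0,0,0,-0.1,0,0],[0,0,0,0,-0.15,0,0],[0,0,0,0,-0.15,0,0]]}}

```text
time_s: 5.6
position: [0.5272, -0.2088, 0.0974]
ee_rot: [179.8, -0.1, 14.8]
contact_force: [-0.5, -1.3, 7.2]
finger_gap: 0.0099
gripper_force: 60.0
```

```bash
python3 o.py
```

```text
time_s 5.6 position [ 0.5272 -0.2088  0.0974] ee_rot [ 1.79818e+02 -1.30900e-01  1.47623e+01] contact_force [-0.5104 -1.2898  7.1583] torque [-0.2559  0.2069  0.179 ] finger_gap 0.0099 gripper_force 59.9812 
rig y 0.025923437668258473 x 0.001691923508759404 F along +y -1.1208565171608116 Fx -0.8170724324519998
```

>>> {"name": "send_rows", "arguments": {"commands": [[0,0,0,0,-0.05,0,0],[0,0,0,0,-0.1,0,0],[0,0,0,0,-0.15,0,0],[0,0,0,0,-0.15,0,0]]}}

```text
time_s: 5.93
position: [0.5261, -0.2045, 0.0974]
ee_rot: [179.8, -0.1, 14.8]
contact_force: [-0.6, -2.4, 7.8]
finger_gap: 0.0096
gripper_force: 60.0
```

```bash
python3 o.py
```

```text
time_s 5.9333 position [ 0.5261 -0.2045  0.0974] ee_rot [ 1.798148e+02 -1.341000e-01  1.476130e+01] contact_force [-0.614  -2.3614  7.8481] torque [-0.3024  0.1617  0.1989] finger_gap 0.0096 gripper_force 59.9811 
rig y 0.03038526516116227 x 0.0016865077661703878 F along +y -2.1323208846056967 Fx -1.185692169923859
```

>>> {"name": "send_rows", "arguments": {"commands": [[0,0,0,0,-0.05,0,0],[0,0,0,0,-0.1,0,0],[0,0,0,0,-0.15,0,0],[0,0,0,0,-0.15,0,0]]}}

```text
time_s: 6.27
position: [0.5251, -0.2004, 0.0974]
ee_rot: [179.8, -0.1, 14.8]
contact_force: [-0.3, -3.1, 7.5]
finger_gap: 0.0097
gripper_force: 60.0
```

```bash
python3 o.py
```

```text
time_s 6.2667 position [ 0.5251 -0.2004  0.0974] ee_rot [ 1.79783e+02 -1.40600e-01  1.47678e+01] contact_force [-0.2533 -3.0606  7.4727] torque [-0.4577  0.2001  0.2057] finger_gap 0.0097 gripper_force 59.9809 
rig y 0.03454472679468418 x 0.0017159945275996352 F along +y -2.8995696960915955 Fx -1.011631039356461
```

>>> {"name": "send_rows", "arguments": {"commands": [[0,0,0,0,-0.05,0,0],[0,0,0,0,-0.1,0,0],[0,0,0,0,-0.1,0,0]]}}

```text
time_s: 6.52
position: [0.5246, -0.1985, 0.0974]
ee_rot: [179.7, -0.1, 14.8]
contact_force: [-1.6, -5.6, 5.5]
finger_gap: 0.0094
gripper_force: 60.0
```

```bash
python3 o.py
```

```text
time_s 6.5167 position [ 0.5246 -0.1985  0.0974] ee_rot [ 1.796792e+02 -1.436000e-01  1.479410e+01] contact_force [-1.6214 -5.6379  5.4822] torque [-1.1044  0.1531  0.1244] finger_gap 0.0094 gripper_force 59.9806 
rig y 0.03648802872514631 x 0.0017098040804398393 F along +y -5.051993864299771 Fx -2.9814348928503973
```

>>> {"name": "send_rows", "arguments": {"commands": [[0,0,0,0,-0.05,0,0],[0,0,0,0,-0.1,0,0],[0,0,0,0,-0.13,0,0],[0,0,0,0,-0.13,0,0]]}}

```text
time_s: 6.85
position: [0.5241, -0.1963, 0.0974]
ee_rot: [179.5, -0.2, 14.8]
contact_force: [-0.6, -10.6, 2.7]
finger_gap: 0.0095
gripper_force: 60.0
```

```bash
python3 o.py
```

```text
time_s 6.85 position [ 0.5241 -0.1963  0.0974] ee_rot [ 1.795346e+02 -1.560000e-01  1.481890e+01] contact_force [ -0.6    -10.5884   2.6799] torque [-2.0209  0.1521  0.1787] finger_gap 0.0095 gripper_force 59.9807 
rig y 0.03879545772454477 x 0.0017488230110211701 F along +y -10.100363395745884 Fx -3.232187666304077
```

>>> {"name": "send_rows", "arguments": {"commands": [[0,0,0,0,-0.03,0,0],[0,0,0,0,-0.06,0,0],[0,0,0,0,-0.06,0,0],[0,0,0,0,-0.06,0,0]]}}

```text
time_s: 7.18
position: [0.5238, -0.1953, 0.0975]
ee_rot: [179.5, -0.2, 14.8]
contact_force: [-1.1, -13.3, 1.3]
finger_gap: 0.0094
gripper_force: 60.0
```

```bash
python3 o.py
```

```text
time_s 7.1833 position [ 0.5238 -0.1953  0.0975] ee_rot [ 1.794775e+02 -1.633000e-01  1.482450e+01] contact_force [ -1.0505 -13.2549   1.2761] torque [-2.4182  0.1845  0.1499] finger_gap 0.0094 gripper_force 59.9808 
rig y 0.03987085224702122 x 0.0017849174487757098 F along +y -12.568973571163573 Fx -4.336042887747668
```

>>> {"name": "send_rows", "arguments": {"commands": [[0,0,1,0,0,0,0],[0,0,2,0,0,0,0],[0,0,3,0,0,0,0],[0,0,4,0,0,0,0],[0,0,5,0,0,0,0]]}}

```text
time_s: 7.6
position: [0.5237, -0.1961, 0.0975]
ee_rot: [179.5, -0.4, -15.4]
contact_force: [-1.8, -16.6, 0.9]
finger_gap: 0.0093
gripper_force: 60.0
```

```bash
python3 o.py
```

```text
time_s 7.6 position [ 0.5237 -0.1961  0.0975] ee_rot [179.544   -0.4104 -15.4311] contact_force [ -1.8006 -16.6126   0.875 ] torque [-3.0476  0.4952  0.26  ] finger_gap 0.0093 gripper_force 59.9776 
rig y 0.03907502520319319 x 0.0014411431654276913 F along +y -15.63173657756108 Fx -5.90298278863571
```

>>> {"name": "send_rows", "arguments": {"commands": [[0,0,1,0,0,0,0],[0,0,2,0,0,0,0],[0,0,3,0,0,0,0],[0,0,4,0,0,0,0],[0,0,4.8,0,0,0,0]]}}

```text
time_s: 8.02
position: [0.5231, -0.197, 0.0977]
ee_rot: [179.7, -0.6, -44.2]
contact_force: [-5.4, -19.3, 4.7]
finger_gap: 0.0098
gripper_force: 60.0
```

>>> {"name": "send_rows", "arguments": {"commands": [[0,0,0,0,0,0,0],[0,0,0,0,0,0,0]]}}

```text
time_s: 8.18
position: [0.5232, -0.197, 0.0977]
ee_rot: [179.7, -0.6, -44.0]
contact_force: [-5.3, -20.1, 3.4]
finger_gap: 0.01
gripper_force: 60.0
```

```bash
python3 o.py;python3 w.py w3.png|tail -2
```

```text
time_s 8.1833 position [ 0.5232 -0.197   0.0977] ee_rot [179.7055  -0.5935 -43.9686] contact_force [ -5.3266 -20.0507   3.4068] torque [-3.5568  1.0405 -0.1105] finger_gap 0.01 gripper_force 60.0045 
rig y 0.038321819438748586 x 0.0006744167923267725 F along +y -18.07730974698113 Fx -10.17740677381817
2210 1691 [ 0.52685739 -0.19976764  0.11634354] 0.12382381604198156 ((526.402099609375, -199.0831298828125), (9.812071800231934, 26.634206771850586), 44.46571350097656) ((526.404541015625, -199.08566284179688), (9.812071800231934, 26.911531448364258), 44.46571350097656)
yaw 134.3008600756013
```

The screw is back at its original tight angle. I'll relax the arm's push before opening.

>>> {"name": "send_rows", "arguments": {"commands": [[0,0,0,0.04,0.07,0,0],[0,0,0,0.08,0.14,0,0],[0,0,0,0.11,0.2,0,0],[0,0,0,0.11,0.2,0,0]]}}

```text
time_s: 8.62
position: [0.5228, -0.1979, 0.0977]
ee_rot: [-179.8, -0.3, -44.2]
contact_force: [3.8, 3.9, 7.0]
finger_gap: 0.0094
gripper_force: 60.0
```

```bash
python3 o.py
```

```text
time_s 8.6167 position [ 0.5228 -0.1979  0.0977] ee_rot [-179.7705   -0.3131  -44.1538] contact_force [3.7669 3.9393 6.9832] torque [ 0.525  -0.6634 -0.0108] finger_gap 0.0094 gripper_force 59.9879 
rig y 0.03757356514384315 x 0.00012364877879446866 F along +y 2.8703713264251096 Fx 4.633097758937346
```

>>> {"name": "send_rows", "arguments": {"commands": [[0,0,0,0,-0.04,0,0],[0,0,0,0,-0.04,0,15],[0,0,0,0,-0.04,0,30],[0,0,0,0,-0.04,0,40],[0,0,0,0,-0.04,0,40]]}}

```text
time_s: 9.03
position: [0.5202, -0.1965, 0.0955]
ee_rot: [180.0, 0.0, -44.0]
contact_force: [0.9, 0.2, -0.3]
finger_gap: 0.0317
gripper_force: 0.0
```

>>> {"name": "send_rows", "arguments": {"commands": [[0,0,0,0,0,0,40],[0,0,0,0,0,-1,40],[0,0,0,0,0,-2.2,40],[0,0,0,0,0,-3.4,40],[0,0,0,0,0,-4.6,40]]}}

```text
time_s: 9.45
position: [0.52, -0.1965, 0.2347]
ee_rot: [180.0, 0.1, -43.9]
contact_force: [0.2, -1.1, 0.7]
finger_gap: 0.0398
gripper_force: 0.0
```

>>> {"name": "send_rows", "arguments": {"commands": [[0,0,0,0,0,0,60],[0,0,0,0,0,0,60],[0,0,0,0,0,0,60]]}}

```text
time_s: 9.7
position: [0.5201, -0.1966, 0.233]
ee_rot: [180.0, 0.1, -43.9]
contact_force: [0.0, 0.3, 0.3]
finger_gap: 0.0567
gripper_force: 0.0
```

```bash
python3 o.py; python3 w.py w4.png
```

```text
time_s 9.7 position [ 0.5201 -0.1966  0.233 ] ee_rot [ 1.799908e+02  5.250000e-02 -4.392200e+01] contact_force [0.0304 0.2677 0.3132] torque [0.1179 0.0026 0.0704] finger_gap 0.0567 gripper_force 0.0 
rig y 0.03953247261630948 x -0.0021740034344107095 F along +y 0.2515742124461591 Fx 0.09644264155539395
9.7 [ 0.52009543 -0.19656988  0.23304065] [ 1.79990811e+02  5.24904237e-02 -4.39219513e+01] [0.03037444 0.26772025 0.31315113] [0.11788788 0.00257425 0.07036237] [[0.0, -0.966, -0.257, 0.071], [1.0, 0.0, -0.001, -0.001], [0.001, -0.257, 0.966, -0.151], [0.0, 0.0, 0.0, 1.0]]
0.74 [307.7, 204.2, 23.1, 53.0]
728 665 [ 0.52407808 -0.19742662  0.11628538] 0.1191728128902576 ((523.7251586914062, -196.9566192626953), (11.991687774658203, 33.35261917114258), 45.89690399169922) ((523.7485961914062, -196.93955993652344), (12.040851593017578, 33.36231994628906), 46.34255599975586)
yaw 135.5021110312422
```

View pics/w4.png

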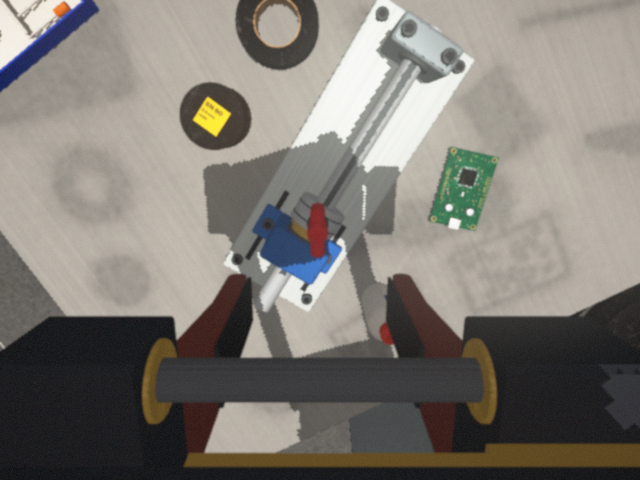

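The picture shows the wing at (317,230) over the collar, which is against the brass sleeve at the blue block. The neighbours are undisturbed. The travel comes out at 87.4 mm against 85.0 mm at contact, which is a marginal preload, so I'm cross-checking with the fixed cameras.

```bash
python3 - <<'E'
from h import *
u=np.array([-.2504,.9681])
def red(I):
    I=I.astype(float);w=np.clip(I[...,0]-np.maximum(I[...,1],I[...,2])-40,0,None)
    return w
for n in ("side","top"):
    p=get_image(n);save(p,n+"2.png");F=f(p);M=p["camera_from_world"]
    old=cv2.imread(f"pics/{n}1.png")[:,:,::-1]
    def proj(t):
        c=M[:3,:3]@np.array([*(np.array([.5452,-.2815])+u*t),.1025])+M[:3,3];return np.array([p["cx"]+F*c[0]/c[2],p["cy"]+F*c[1]/c[2]])
    cen=[]
    for I,t in ((old,0),(p["image"],.0875)):
        g=proj(t);w=red(I);v,x=np.indices(w.shape);w=w*((abs(x-g[0])<16)&(abs(v-g[1])<16))
        if w.sum()==0: print(n,"occluded");break
        cen.append(np.array([(w*x).sum(),(w*v).sum()])/w.sum());print(n,g,cen[-1],(w>0).sum())
    if len(cen)==2:
        ts=np.arange(.08,.095,.0001);d=[np.linalg.norm((proj(t)-proj(0))-(cen[1]-cen[0])) for t in ts];print("travel",ts[np.argmin(d)],min(d))
E
```

```text
side [341.09713075 273.06711005] [340.49002238 271.3958411 ] 298
side [312.34787314 250.4433821 ] [311.8231188 250.4976965] 244
travel 0.08460000000000013 1.3051280510510757
top [379.74531495 243.55106827] [380.07248073 243.88186518] 131
top [329.19966666 257.4693419 ] [323.02445652 265.00815217] 15
travel 0.09490000000000043 6.418925472606566
```

Those are inconclusive because of occlusion. I'll re-grip, loosen while holding, and set the preload by measured force.

>>> {"name": "send_rows", "arguments": {"commands": [[0,0,0,0.1,-0.08,0.9,40],[0,0,0,0.1,-0.08,1.9,40],[0,0,0,0.1,-0.08,2.9,40],[0,0,0,0.1,-0.08,3.8,40],[0,0,0,0.1,-0.08,4.55,40]]}}

```text
time_s: 10.32
position: [0.5229, -0.1964, 0.0942]
ee_rot: [179.9, 0.2, -43.9]
contact_force: [0.0, 0.4, 0.8]
finger_gap: 0.0404
gripper_force: 0.0
```

>>> {"name": "send_rows", "arguments": {"commands": [[0,0,0,0,0,0,40],[0,0,0,0,0,0,20],[0,0,0,0,0,0,12],[0,0,0,0,0,0,5],[0,0,0,0,0,0,0]], "grip_force": 60}}

```text
time_s: 10.73
position: [0.5256, -0.1977, 0.0987]
ee_rot: [-179.9, -0.2, -43.9]
contact_force: [0.4, -0.2, 0.2]
finger_gap: 0.0167
gripper_force: 0.0
```

>>> {"name": "send_rows", "arguments": {"commands": [[0,0,0,0,0,0,0],[0,0,0,0,0,0,0],[0,0,0,0,0,0,0]]}}

```text
time_s: 10.98
position: [0.5245, -0.1987, 0.0986]
ee_rot: [179.9, -0.1, -43.9]
contact_force: [-2.9, -4.2, 4.5]
finger_gap: 0.0092
gripper_force: 60.0
```

```bash
python3 o.py
```

```text
time_s 10.9833 position [ 0.5245 -0.1987  0.0986] ee_rot [ 1.79910e+02 -1.40700e-01 -4.38718e+01] contact_force [-2.8938 -4.1824  4.4798] torque [-0.6977  0.7573 -0.0453] finger_gap 0.0092 gripper_force 59.9981 
rig y 0.0363345118310956 x 0.0015345318486575388 F along +y -3.324356437304454 Fx -3.848768740705934
```

>>> {"name": "send_rows", "arguments": {"commands": [[0,0,0,-0.07,-0.04,0,0],[0,0,-1,-0.07,-0.04,0,0],[0,0,-2,-0.07,-0.04,0,0],[0,0,-3,-0.07,-0.04,0,0],[0,0,-4,-0.07,-0.04,0,0]]}}

```text
time_s: 11.4
position: [0.5252, -0.1972, 0.0985]
ee_rot: [179.9, -0.3, -19.6]
contact_force: [1.4, -5.2, -0.7]
finger_gap: 0.0099
gripper_force: 60.0
```

```bash
python3 o.py
```

```text
time_s 11.4 position [ 0.5252 -0.1972  0.0985] ee_rot [179.8582  -0.2582 -19.6164] contact_force [ 1.398  -5.1542 -0.6717] torque [-0.8605 -0.1121 -0.1934] finger_gap 0.0099 gripper_force 59.9967 
rig y 0.0376425042120943 x 0.0026210374752108183 F along +y -5.339860134440519 Fx 0.06277839338432312
```

>>> {"name": "send_rows", "arguments": {"commands": [[0,0,-1.15,0,0,0,0],[0,0,-2.3,0,0,0,0],[0,0,-3.4,0,0,0,0],[0,0,-4.6,0,0,0,0],[0,0,-5.8,0,0,0,0]]}}

```text
time_s: 11.82
position: [0.5258, -0.1971, 0.0984]
ee_rot: [179.7, -0.2, 15.2]
contact_force: [2.2, -5.3, -3.4]
finger_gap: 0.0097
gripper_force: 60.0
```

>>> {"name": "send_rows", "arguments": {"commands": [[0,0,0,0,0,0,0],[0,0,0,0,0,0,0],[0,0,0,0,0,0,0]]}}

```text
time_s: 12.07
position: [0.5258, -0.197, 0.0984]
ee_rot: [179.7, -0.2, 14.9]
contact_force: [2.5, -5.5, -3.2]
finger_gap: 0.0096
gripper_force: 60.0
```

```bash
python3 o.py
```

```text
time_s 12.0667 position [ 0.5258 -0.197   0.0984] ee_rot [179.7204  -0.1801  14.8675] contact_force [ 2.4788 -5.4842 -3.1862] torque [-0.867  -0.384   0.2537] finger_gap 0.0096 gripper_force 60.0178 
rig y 0.03765363574735245 x 0.0032525301352723576 F along +y -5.929942018636006 Fx 1.0265242165387085
```

>>> {"name": "send_rows", "arguments": {"commands": [[0,0,0,0,-0.05,0,0],[0,0,0,0,-0.1,0,0],[0,0,0,0,-0.14,0,0],[0,0,0,0,-0.17,0,0],[0,0,0,0,-0.17,0,0]]}}

```text
time_s: 12.48
position: [0.5252, -0.1943, 0.0984]
ee_rot: [179.5, -0.2, 14.9]
contact_force: [1.8, -12.7, -7.3]
finger_gap: 0.0101
gripper_force: 60.0
```

```bash
python3 o.py
```

```text
time_s 12.4833 position [ 0.5252 -0.1943  0.0984] ee_rot [179.4844  -0.1937  14.9191] contact_force [  1.7735 -12.7333  -7.2851] torque [-2.2791 -0.3715  0.2059] finger_gap 0.0101 gripper_force 60.0136 
rig y 0.04042186912948233 x 0.0033030195604343126 F along +y -12.771225495691011 Fx -1.4715126239242002
```

>>> {"name": "send_rows", "arguments": {"commands": [[0,0,0,0,-0.04,0,0],[0,0,0,0,-0.04,0,0],[0,0,0,0,-0.04,0,0]]}}

```text
time_s: 12.73
position: [0.525, -0.1936, 0.0984]
ee_rot: [179.5, -0.2, 14.9]
contact_force: [1.8, -15.3, -7.3]
finger_gap: 0.0097
gripper_force: 60.0
```

```bash
python3 o.py
```

```text
time_s 12.7333 position [ 0.525  -0.1936  0.0984] ee_rot [179.4516  -0.198   14.9228] contact_force [  1.7526 -15.2503  -7.2644] torque [-2.4793 -0.3762  0.2446] finger_gap 0.0097 gripper_force 60.0138 
rig y 0.04116809468124665 x 0.003338917137736412 F along +y -15.202705132344388 Fx -2.121953363533171
```

>>> {"name": "send_rows", "arguments": {"commands": [[0,0,1,0,0.01,0,0],[0,0,2,0,0.015,0,0],[0,0,3,0,0.025,0,0],[0,0,4,0,0.03,0,0],[0,0,5,-0.01,0.04,0,0]]}}

```text
time_s: 13.15
position: [0.525, -0.1955, 0.0985]
ee_rot: [179.6, -0.5, -15.3]
contact_force: [2.1, -16.7, -7.3]
finger_gap: 0.0097
gripper_force: 60.0
```

```bash
python3 o.py
```

```text
time_s 13.15 position [ 0.525  -0.1955  0.0985] ee_rot [179.5635  -0.454  -15.3444] contact_force [  2.0872 -16.7229  -7.2909] torque [-2.9197 -0.2269  0.3718] finger_gap 0.0097 gripper_force 60.0241 
rig y 0.039327193898262613 x 0.002803277385217534 F along +y -16.712050379055515 Fx -2.1668379109534235
```

>>> {"name": "send_rows", "arguments": {"commands": [[0,0,1,0,0.01,0,0],[0,0,2,0,0.02,0,0],[0,0,3,-0.01,0.03,0,0],[0,0,4,-0.01,0.04,0,0],[0,0,4.9,-0.01,0.05,0,0]]}}

```text
time_s: 13.57
position: [0.524, -0.1972, 0.0987]
ee_rot: [179.8, -0.6, -44.7]
contact_force: [-0.7, -18.1, -5.3]
finger_gap: 0.0099
gripper_force: 60.0
```

>>> {"name": "send_rows", "arguments": {"commands": [[0,0,0,0,0,0,0],[0,0,0,0,0,0,0]]}}

```text
time_s: 13.73
position: [0.5239, -0.1972, 0.0987]
ee_rot: [179.8, -0.6, -44.5]
contact_force: [-0.2, -17.5, -5.5]
finger_gap: 0.01
gripper_force: 60.0
```

```bash
python3 o.py
```

```text
time_s 13.7333 position [ 0.5239 -0.1972  0.0987] ee_rot [179.8018  -0.6064 -44.5068] contact_force [ -0.1642 -17.5121  -5.4613] torque [-3.1765  0.1665 -0.0594] finger_gap 0.01 gripper_force 59.9944 
rig y 0.03792804750183184 x 0.0013688977282851345 F along +y -16.91235165368455 Fx -4.543991161106407
```

>>> {"name": "send_rows", "arguments": {"commands": [[0,0,0,0.03,0.03,0,0],[0,0,0,0.06,0.07,0,0],[0,0,0,0.1,0.11,0,0],[0,0,0,0.1,0.11,0,0]]}}

```text
time_s: 14.07
position: [0.5239, -0.1978, 0.0986]
ee_rot: [-179.9, -0.3, -44.6]
contact_force: [3.6, -4.5, -0.0]
finger_gap: 0.0096
gripper_force: 60.0
```

```bash
python3 o.py
```

```text
time_s 14.0667 position [ 0.5239 -0.1978  0.0986] ee_rot [-179.9121   -0.3429  -44.6044] contact_force [ 3.5599 -4.5452 -0.041 ] torque [-0.7924 -0.6991  0.0178] finger_gap 0.0096 gripper_force 59.9983 
rig y 0.037382785712007316 x 0.0011711968281372838 F along +y -5.2916166436880445 Fx 2.308257084531399
```

>>> {"name": "send_rows", "arguments": {"commands": [[0,0,0,0,0,0,15],[0,0,0,0,0,0,30],[0,0,0,0,0,0,40],[0,0,0,0,0,0,40],[0,0,0,0,0,0,40]]}}

```text
time_s: 14.48
position: [0.5209, -0.1954, 0.097]
ee_rot: [180.0, 0.1, -44.6]
contact_force: [-1.0, -0.9, -0.4]
finger_gap: 0.0379
gripper_force: 0.0
```

>>> {"name": "send_rows", "arguments": {"commands": [[0,0,0,0,0,0,40],[0,0,0,0,0,-1,40],[0,0,0,0,0,-2.2,40],[0,0,0,0,0,-3.4,40],[0,0,0,0,0,-4.6,40]]}}

```text
time_s: 14.9
position: [0.5207, -0.1955, 0.2364]
ee_rot: [180.0, 0.1, -44.6]
contact_force: [0.7, 0.7, 0.7]
finger_gap: 0.0397
gripper_force: 0.0
```

>>> {"name": "send_rows", "arguments": {"commands": [[0,0,0,0,0,0,60],[0,0,0,0,0,0,60],[0,0,0,0,0,0,60],[0,0,0,0,0,0,60]]}}

```text
time_s: 15.23
position: [0.5201, -0.1952, 0.2335]
ee_rot: [179.9, 0.2, -44.6]
contact_force: [-0.2, 0.3, -0.3]
finger_gap: 0.0595
gripper_force: 0.0
```

```bash
python3 w.py w5.png
```

```text
15.2333 [ 0.52010211 -0.1952219   0.23345997] [179.94955314   0.18850758 -44.58540394] [-0.17275237  0.30232026 -0.27207275] [ 0.12987464 -0.03453599  0.00759616] [[0.0, -0.966, -0.257, 0.071], [1.0, 0.0, -0.001, -0.001], [0.001, -0.257, 0.966, -0.151], [0.0, 0.0, 0.0, 1.0]]
0.68 [306.2, 202.6, 26.1, 52.2]
724 655 [ 0.52373309 -0.19652267  0.11621805] 0.11844192104665607 ((523.3583984375, -195.8487091064453), (12.66085147857666, 32.509368896484375), 44.69375991821289) ((523.5067749023438, -196.09996032714844), (12.679000854492188, 32.82773971557617), 35.43000030517578)
yaw 134.6143915226853
```

```bash
python3 -c "
from cell import sign_off
print(sign_off())"
```

```text
the job is handed in; nothing more can be done
None
```

I handed the job in with the collar clamped against the brass sleeve at an estimated 7–10 N (inferred, not measured after letting go), the screw back at its original tight angle, the neighbours untouched and the clock at about 15 s; the system gave no verdict.

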